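Swing the bench magnifier over the USB stick and lock it

TASK

Push the arm of the bench magnifier round with a fingertip until the USB stick lies under the middle of its glass, then push the locking lever on top of its post anticlockwise until it is fully home at its stop. Push gently and grip nothing; leave the USB stick and the other things on the desk where they are, and leave the lever alone until the glass is in place.

Things in the scene. Friction and masses are not known exactly. Their poses are not given: they have to be found in the camera images.
- magnifier: bench magnifier, fixed to the desk: white round foot of 100 mm diameter and 18 mm high, upright post of 20 mm diameter in its middle. It carries the swinging arm and, above it, the locking lever; the very top is at 183 mm. Origin: on the desk on the post's axis; z up; x is the direction in which the arm points at arm angle 0
- magnifier_arm (a joint): angle of the level arm about the post, rad, growing anticlockwise seen from above, 0 along the magnifier's x; range -1.5 to 1.5. The arm is stiff (friction about 0.15 N m, some 1.7 N at bar_middle) and stays where it is left. It is a straight white bar 12 mm wide and 16 mm high (heights 112 to 128 mm over the desk) from the hub (36 mm diameter) to 137 mm from the axis, where the lens ring begins
- bar_middle (a point): middle of the arm's bar, 90 mm from the post's axis, height 120 mm: a good place to push from either side
- lens (a point): centre of the round glass at the arm's end, 180 mm from the post's axis, height 120 mm. Glass of 84 mm diameter in a black ring of 97 mm outer diameter and 9 mm thickness
- lock_lever (a joint): angle of the locking lever about the same axis, rad, growing anticlockwise seen from above: starts unlocked between 0 and 0.25, fully home at its stop at 1.3. At 0 it points 3.0 rad anticlockwise of the magnifier's x. Friction about 0.06 N m (1.2 N at lever_middle); it stays where it is left. It turns independently of the arm and does not change the arm's friction
- lever_middle (a point): push point on the grey locking lever, 50 mm from the post's axis, height 168 mm. The lever is a bar 10 mm wide and 12 mm high (heights 162 to 174 mm), from a hub of 30 mm diameter out to a black ball of 18 mm diameter centred 70 mm from the axis; nothing is beneath it down to the foot, except near the axis
- usb_stick: loose black USB stick, 18 x 54 x 9 mm, lying on the desk; origin in the middle of its underside. It lies in one of three places about 180 mm from the post's axis, on the path of the lens; the eraser and the note box lie in the other two. To be inspected, not to be moved
- eraser: loose eraser in a sleeve, 20 x 42 x 13 mm, lying on the desk; origin in the middle of its underside. Not to be moved
- flag_box: loose open clear box with a block of notes, 52 x 52 x 48 mm; origin in the middle of its underside. Not to be moved
- stapler: loose desk stapler, 135 x 34 x 41 mm, at the near right; origin under its middle. Not to be moved
- tape_roll: loose roll of parcel tape lying flat, 92 mm diameter, 48 mm high, at the right; origin under its middle. Not to be moved

How it is judged:
By the outcome, as a careful person would: the job done as asked, in the order asked, and still so for the second after the job is handed in, with the robot touching nothing.
It also fails if it takes over 64 s, if anything falls off the work surface, if the arm or the gripper's body presses on something with over 40 N, if the wrist force passes 120 N, or if a joint passes its speed limit or range.

ROBOT

A 6-joint arm with a two-finger parallel gripper is mounted at the origin on the work surface; the furniture and walls round the work are solid. World frame = base frame: x ahead of the robot, y to its left, z up, the work surface at z = 0. Lengths are in m, angles in rad, forces in N, time in s.
With the tool pointing down it reaches from about 0.25 to 0.8 m from the base axis. Payload 3.9 kg.
Tool frame: the origin (TCP) lies at the very end of the fingers, on their centre line; the grasp point (between the pads) lies 19 mm behind it; z points along the fingers, y is the line along which they close (so a half turn about z gives the same grasp; the last joint's range is limited). The gripper opens to 85 mm and grips with 20 to 120 N. Pads are 22 mm wide; open, the fingers measure 114 mm over their backs; the gripper's body (76 mm by 85 mm) begins 54 mm behind the grasp point. The pads swing forward as they close: fully open they stand 13 mm farther back than shut.
Start: joints at [-1.167, 0.26, -0.138, 1.173, 0, 1.571], TCP at [0.206, -0.483, 0.231] pointing down, gripper open.
Joint ranges: [-2.78, 2.78], [-0.83, 1.72], [-1.28, 1.37], [-1.9, 2.12], [-1.57, 1.48], [-3.14, 3.14]. Speed limits (rad/s): [2.57, 2.57, 3.14, 3.14, 3.14, 3.14].

INTERFACE

Orientations are given as a unit quaternion [w, x, y, z].
In Python, from bench import readout, vision, job gives the robot as it stands.
- The arm moves only by the tool drive_tool, never from a script. Its argument "motion" is a list of rows, each a list of 2 entries, a list of its own where there are three numbers: the shift along the world's x, y, z in mm, then the turn about the world's z in rad. In form: [[[dx, dy, dz], turn], ...]. A call has exactly 5 rows; each row is the pose to reach, as a shift and turn from the pose commanded when the call began; what a row does not reach only later rows make up. A row lasts 1/10 s, in which the tool goes at most 50 mm and 8.59 degrees, less where a joint would pass 70% of its speed; a pose out of reach is approached as far as the arm can. A call with a gripper value outside its range is refused whole. "fingers" is the finger opening in mm, from 0 to 85.4, set as the call begins (left out, the last holds). The fingers move at their own pace and stop on an object; "squeeze" is the grip in N (left out, the last holds). Time passes only in rows, so rows that repeat a pose let the fingers close, or fill a call up. It gives the time, the measured TCP pose, the force, the opening and the grip force at its end, in the units of the state.
- readout.get_obs(): the state, without advancing time (a new reading comes with each control period).
- vision.camera(name): name is "side" or "top" or "wrist"; returns (picture, depth): 400x640x3 uint8, red, green, blue; 400x640 float32, m along the optical axis (not along the pixel's ray), 0 where there is no reading.
- vision.get_calibration(name): a dict with "fovy" (degrees; the focal length in pixels is half the picture's height over the tangent of half this angle, whatever the lens; pixels are square), "cx", "cy" (the principal point, pixels), "pose" (4x4, takes a point from camera to world coordinates); the wrist camera has in their place "hand_eye" (4x4, takes a point from camera to tool coordinates, whose origin is the TCP and whose axes are the flange's). Camera axes: x right, y down, z forward; pixel columns grow to the right and rows downward; lengths in m; the calibration is good to about 2 mm. A picture is of the moment at which its call begins: read the wrist's pose just before it. get_calibration takes no time and is no camera call.
- job.close_job(): hands the job in; it is judged then, once.
The state is a dict: "time_s": time; "qpos": joint angles; "qvel": joint speeds; "joint_torque": joint torques, N m; "eef_pos": TCP position; "ee_rot": TCP orientation; "ft_force": force on the tool from outside, world axes, zero at the start; "ft_torque": the same for the moment, N m; "finger_gap": finger opening in m; "grip_force": force on a finger pad.
Only numpy, scipy, OpenCV 4.12 (cv2) and the standard library are available. Lean on these libraries where they do the work, as an engineer would, in place of code of your own. Each camera call takes 0.05 s, during which the arm holds its last target. There are 200 camera calls.

## Working session

There is one attempt and no reset: what is moved stays moved. The work goes in short steps, Python scripts to look and compute and a tool call to move; the robot and the scene stay as the last step left them, time stands still between calls to the robot, and variables do not carry over. Pictures are saved under pics/ and viewed, at most 10 in all, crops included, and the job is handed in when it is done.

Besides the shell and the picture viewer there is one more tool, called after ">>>" by a JSON object that holds its "fn" and its "kwargs". drive_tool: Moves the arm, as the interface text tells. Its arguments: {"type":"object","properties":{"motion":{"type":"array","items":{"type":"array"}},"fingers":{"type":"number"},"squeeze":{"type":"number"}},"required":["motion"]}

```bash
mkdir -p pics; cat > h.py <<'E'
import numpy as np,cv2
from bench import readout,vision,job
def shot(n,f):
    im,d=vision.camera(n); cv2.imwrite(f'pics/{f}.png',im[:,:,::-1]); np.save(f'pics/{f}.npy',d); return im,d
def ray(n,u,v):
    c=vision.get_calibration(n); f=200/np.tan(np.radians(c['fovy'])/2); P=np.array(c['pose'])
    return P[:3,3],P[:3,:3]@np.array([(u-c['cx'])/f,(v-c['cy'])/f,1])
def atz(n,u,v,z):
    o,r=ray(n,u,v); return (o+r*(z-o[2])/r[2]).round(4)
def pt(n,f,u,v):
    d=np.load(f'pics/{f}.npy'); o,r=ray(n,u,v); return (o+r*d[v,u]).round(4)
E
python3 - <<'E'
from h import *
shot('top','top0');shot('side','side0');o=readout.get_obs();print(o['eef_pos'],o['ee_rot'],o['time_s'])
for n in('top','side'):print(vision.get_calibration(n))
E
```

```text
[ 0.20602955 -0.48220015  0.23054124] [-8.85968494e-04  9.79687071e-01  2.00530372e-01 -1.66004949e-04] 0.1
{'fovy': 43.60546740290283, 'cx': 327.17704864794064, 'cy': 208.63817936865004, 'pose': array([[-0.08433561, -0.97488273,  0.20613387,  0.30307765],
       [-0.9964243 ,  0.08357139, -0.01242757,  0.02483753],
       [-0.00511147, -0.20644488, -0.97844488,  1.30989108],
       [ 0.        ,  0.        ,  0.        ,  1.        ]])}
{'fovy': 45.87031945920383, 'cx': 314.1839027876304, 'cy': 201.25942717567955, 'pose': array([[-0.96528365, -0.1463411 ,  0.21636026,  0.26237178],
       [-0.26039297,  0.47390752, -0.84119389,  1.19847426],
       [ 0.02056649, -0.8683294 , -0.49556137,  0.83862934],
       [ 0.        ,  0.        ,  0.        ,  1.        ]])}
```

View pics/top0.png

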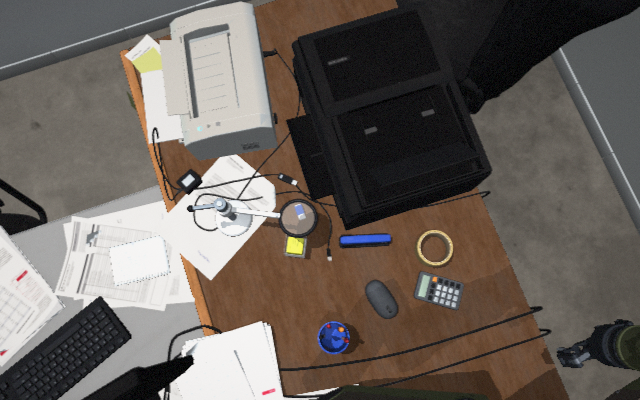

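View pics/side0.png

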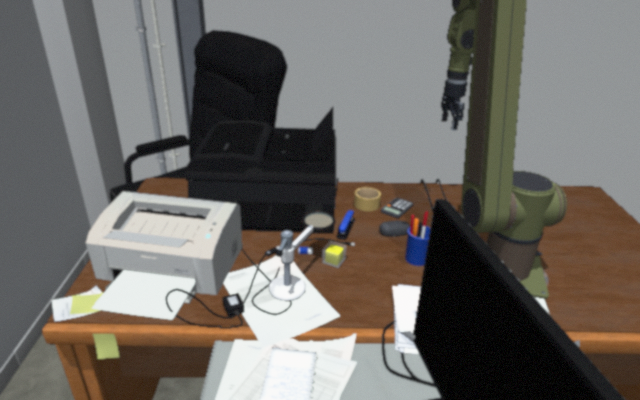

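Top view: post near (222,208), ring centre near (298,218), note box at (295,246). A black stick at about (288,180) and a blue-white item under the glass still need a closer look.

```bash
python3 - <<'E'
from h import *
im=cv2.imread('pics/top0.png')[160:270,175:335]
cv2.imwrite('pics/c1.png',cv2.resize(im,None,fx=5,fy=5,interpolation=cv2.INTER_CUBIC))
E
```

```text
(no output)
```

View pics/c1.png

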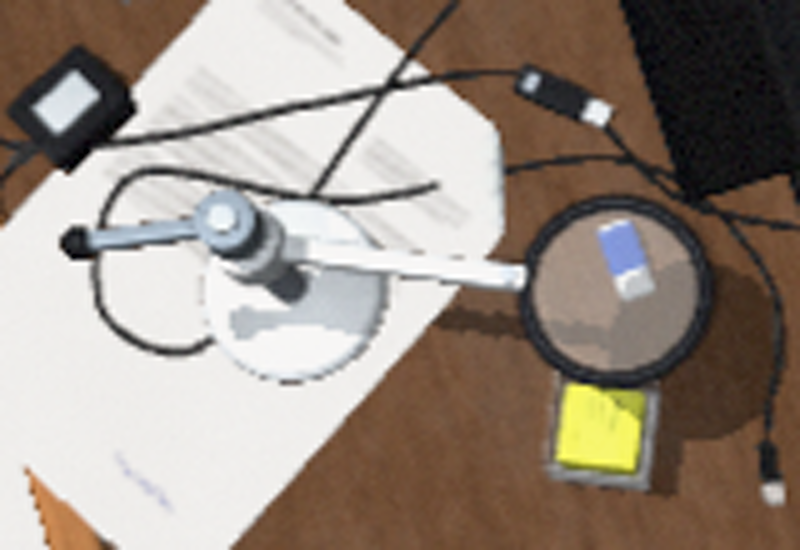

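Crop: USB stick centre at crop (564,96), its ends at (520,76) and (610,114). The eraser is under the glass now. Lever hub top is at (223,215), ball (76,242), ring centre (618,290), foot centre (297,290).

```bash
python3 - <<'E'
from h import *
g=lambda a,b,z:atz('top',175+(a-2)/5,160+(b-2)/5,z)
hub=g(223,215,.183);foot=g(297,290,.018);lens=g(618,290,.1245);usb=g(564,96,.006);ball=g(76,242,.168)
u1=g(520,76,.006);u2=g(610,114,.006);er=g(626,260,.008);box=g(605,428,.04);tip=g(523,275,.128);print(box,tip)
for n,p in dict(hub=hub,foot=foot,lens=lens,usb=usb,ball=ball,u1=u1,u2=u2,er=er,box=box).items():
    d=p-(hub+foot)/2; print(n,p,'r',np.hypot(*d[:2]).round(4),'ang',np.arctan2(d[1],d[0]).round(3))
d=np.load('pics/top0.npy');print([pt('top','top0',u,v) for u,v in((219,203),(298,200),(298,236),(287,179),(223,229),(190,208))])
for u,v in((300,20),(330,150),(280,130),(315,170),(320,190),(340,210),(180,195)):print(u,v,pt('top','top0',u,v))
E
```

```text
[0.4823 0.0972 0.04  ] [0.5473 0.1263 0.128 ]
hub [0.576  0.2581 0.183 ] r 0.0025 ang 0.7
foot [0.5722 0.2549 0.018 ] r 0.0025 ang -2.442
lens [0.5367 0.0814 0.1245] r 0.179 ang -1.781
usb [0.669  0.1084 0.006 ] r 0.1759 ang -1.001
ball [0.5726 0.3303 0.168 ] r 0.0738 ang 1.591
u1 [0.6822 0.1313 0.006 ] r 0.1654 ang -0.859
u2 [0.6569 0.0843 0.006 ] r 0.1911 ang -1.123
er [0.5756 0.0815 0.008 ] r 0.175 ang -1.562
box [0.4823 0.0972 0.04  ] r 0.1839 ang -2.094
[array([0.5759, 0.2593, 0.1797]), array([0.581 , 0.0788, 0.1214]), array([0.4912, 0.0848, 0.1297]), array([0.6676, 0.1093, 0.0092]), array([0.545 , 0.2859, 0.0139]), array([0.5714, 0.3284, 0.173 ])]
300 20 [1.1436 0.0397 0.0019]
330 150 [ 0.6764 -0.0077  0.1965]
280 130 [ 8.123e-01  1.197e-01 -6.000e-04]
315 170 [0.6729 0.0319 0.0547]
320 190 [0.6184 0.0232 0.0541]
340 210 [ 0.5648 -0.0242  0.0372]
180 195 [ 0.6513  0.4015 -0.0033]
```

>>> {"fn": "drive_tool", "kwargs": {"motion": [[[18, 42, 10], 0], [[36, 84, 20], 0], [[55, 126, 20], 0], [[74, 168, 20], -0.05], [[92, 210, 20], -0.1]], "fingers": 0}}

```text
time_s: 0.6
eef_pos: [0.2985, -0.271, 0.2511]
ee_rot: [-0.0, 0.989, 0.15, 0.0]
ft_force: [1.1, 0.4, 0.2]
finger_gap: 0.0121
grip_force: 0.0
```

>>> {"fn": "drive_tool", "kwargs": {"motion": [[[18, 42, 0], 0], [[36, 84, 0], 0], [[55, 126, 0], 0], [[74, 168, 0], -0.05], [[92, 210, 0], -0.1]]}}

```text
time_s: 1.1
eef_pos: [0.3905, -0.0609, 0.2512]
ee_rot: [0.0, 0.995, 0.101, -0.0]
ft_force: [1.4, -0.2, 0.2]
finger_gap: -0.0003
grip_force: 0.0
```

>>> {"fn": "drive_tool", "kwargs": {"motion": [[[18, 42, 0], 0], [[36, 84, 0], 0], [[55, 126, 0], -0.05], [[74, 168, 0], -0.1], [[92, 210, 0], -0.1]]}}

```text
time_s: 1.6
eef_pos: [0.4849, 0.0886, 0.2508]
ee_rot: [-0.016, 0.997, 0.08, -0.002]
ft_force: [-0.1, 0.6, -0.4]
finger_gap: -0.0002
grip_force: 0.0
```

>>> {"fn": "drive_tool", "kwargs": {"motion": [[[0, 30, 0], 0], [[0, 30, 0], 0], [[0, 30, 0], 0], [[0, 30, 0], 0], [[0, 30, 0], 0]]}}

```text
time_s: 2.1
eef_pos: [0.4859, 0.1013, 0.2515]
ee_rot: [-0.023, 0.996, 0.088, -0.003]
ft_force: [0.4, 0.4, 1.0]
finger_gap: 0.0
grip_force: 0.0
```

```bash
python3 - <<'E'
from h import *
o=readout.get_obs();print(o['qpos'],o['eef_pos'],o['ft_force'])
shot('top','top1');shot('side','side1')
im=cv2.imread('pics/top1.png')[140:290,175:375];cv2.imwrite('pics/c2.png',cv2.resize(im,None,fx=4,fy=4,interpolation=cv2.INTER_CUBIC))
E
```

```text
[ 0.1762718   0.20335182 -0.16185013  1.20669643  0.04537867  3.14062215] [0.48588282 0.10130878 0.25153363] [0.41132125 0.38623024 0.95210412]
```

View pics/c2.png

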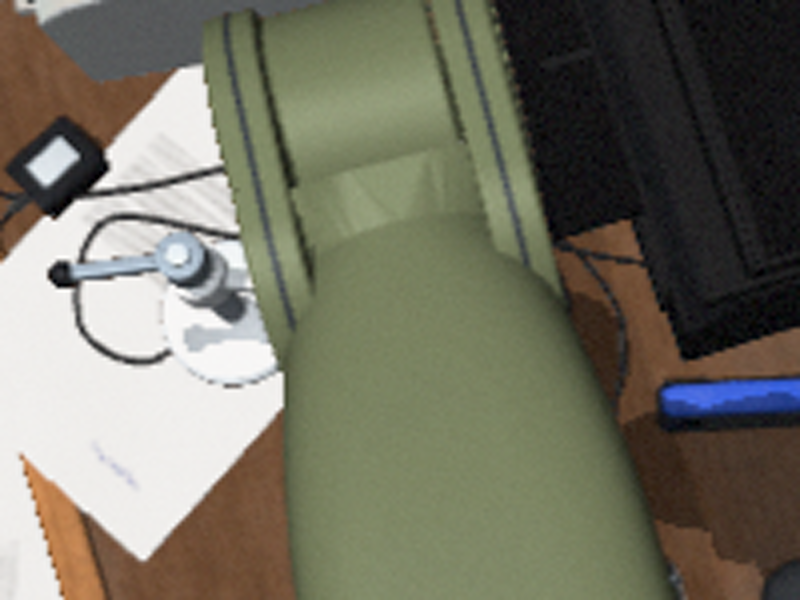

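Joint 6 has reached its limit, so I'll turn the tool about +1.57 rad and push with the other faces. The view shows the magnifier undisturbed, with the robot's forearm hiding the bar.

>>> {"fn": "drive_tool", "kwargs": {"motion": [[[0, 10, 0], 0.15], [[0, 20, 0], 0.3], [[0, 30, 0], 0.45], [[0, 40, 0], 0.6], [[0, 50, 0], 0.75]]}}

```text
time_s: 2.7
eef_pos: [0.4865, 0.152, 0.2515]
ee_rot: [-0.02, 0.893, 0.45, -0.011]
ft_force: [0.3, -0.2, 0.3]
finger_gap: -0.0001
grip_force: 0.0
```

>>> {"fn": "drive_tool", "kwargs": {"motion": [[[0, 5, 0], 0.15], [[5, 15, 0], 0.3], [[10, 20, 0], 0.45], [[15, 25, 0], 0.6], [[15, 29, 0], 0.75]]}}

```text
time_s: 3.2
eef_pos: [0.5021, 0.181, 0.2513]
ee_rot: [-0.015, 0.666, 0.746, -0.017]
ft_force: [0.4, 0.3, 0.8]
finger_gap: 0.0003
grip_force: 0.0
```

>>> {"fn": "drive_tool", "kwargs": {"motion": [[[0, 0, -40], 0], [[0, 0, -80], 0], [[0, 0, -120], 0], [[0, 0, -137], 0], [[0, 0, -137], 0]]}}

```text
time_s: 3.7
eef_pos: [0.499, 0.1798, 0.1116]
ee_rot: [-0.016, 0.668, 0.744, -0.02]
ft_force: [0.7, 0.1, 0.0]
finger_gap: 0.0
grip_force: 0.0
```

```bash
python3 - <<'E'
from h import *
o=readout.get_obs();print(o['eef_pos'],o['ft_force'])
shot('side','side2');w,_=shot('wrist','w2')
im=cv2.imread('pics/side2.png')[180:320,200:400];im=cv2.resize(im,(571,400),interpolation=cv2.INTER_CUBIC)
cv2.imwrite('pics/c3.png',im)
E
```

```text
[0.49896287 0.17978901 0.11161214] [0.6569966  0.06150757 0.0184276 ]
```

View pics/c3.png

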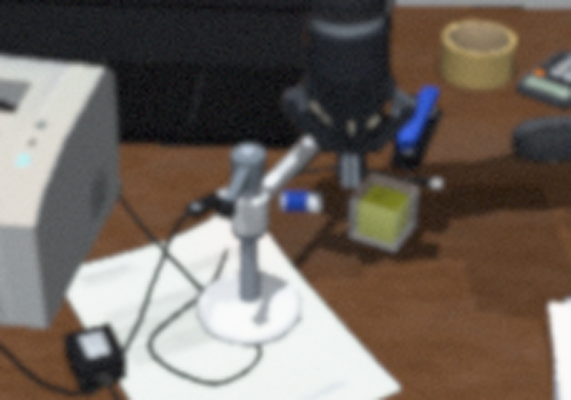

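The fingertip stands just on the near side of the bar (crop (350,175)), over nothing else. Now the push in +x.

>>> {"fn": "drive_tool", "kwargs": {"motion": [[[8, -2, 0], 0], [[16, -4, 0], 0], [[24, -6, 0], 0], [[32, -8, 0], 0], [[40, -8, 0], 0]]}}

```text
time_s: 4.3
eef_pos: [0.5416, 0.1723, 0.1144]
ee_rot: [-0.015, 0.668, 0.744, -0.018]
ft_force: [-1.6, 0.2, 0.7]
finger_gap: -0.0003
grip_force: 1.1
```

>>> {"fn": "drive_tool", "kwargs": {"motion": [[[7, 0, 0], 0], [[14, 0, 0], 0], [[21, 0, 0], 0], [[28, 0, 0], 0], [[35, 0, 0], 0]]}}

```text
time_s: 4.8
eef_pos: [0.5767, 0.1735, 0.114]
ee_rot: [-0.016, 0.668, 0.744, -0.017]
ft_force: [-2.5, 1.3, -0.3]
finger_gap: 0.0002
grip_force: 1.2
```

```bash
python3 - <<'E'
from h import *
shot('side','side3');shot('top','top3')
a=cv2.imread('pics/side3.png')[180:300,230:400];b=cv2.imread('pics/top3.png')[150:270,190:360]
cv2.imwrite('pics/c4.png',cv2.resize(np.vstack([a,b]),None,fx=2.5,fy=2.5,interpolation=cv2.INTER_CUBIC))
E
```

```text
(no output)
```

View pics/c4.png

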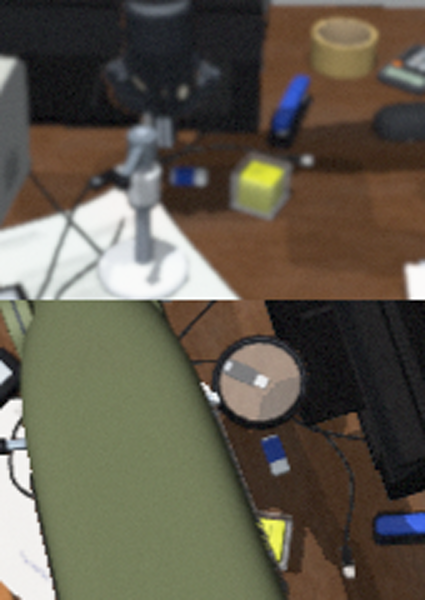

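The push is working: the ring is at crop (259,382), with the USB stick seen through it at (246,374). I'll measure the ring angle.

```bash
cat >> h.py <<'E'
AX=np.array([.574,.257])
def ring(f,a,b):
    g=cv2.imread(f'pics/{f}.png').max(2)
    # best circle: dark ring at r, brighter inside
    best=None
    t=np.linspace(0,2*np.pi,72,endpoint=False)
    G=cv2.GaussianBlur(g,(0,0),.7).astype(np.float32)
    for u in np.arange(a-6,a+6.1,.25):
      for v in np.arange(b-6,b+6.1,.25):
        for r in (15.5,16,16.5,17,17.5,18):
          s=[cv2.remap(G,(u+q*np.cos(t)).astype(np.float32)[None],(v+q*np.sin(t)).astype(np.float32)[None],1) for q in(r,r-3)]
          sc=np.minimum(s[1]-s[0],60).mean()-s[0].mean()
          if best is None or sc>best[0]:best=(sc,u,v,r)
    p=atz('top',best[1],best[2],.1225);d=p[:2]-AX
    print(best,p,'r',np.hypot(*d),'ang',np.arctan2(d[1],d[0]));return p
E
python3 - <<'E'
from h import *
ring('top0',298.2,217.6);ring('top3',293.6,182.8)
p=atz('top',287.4,178.8,.006);print(p)
E
```

```text
(np.float32(5.6128464), np.float64(298.2), np.float64(217.85), 18) [0.5365 0.0815 0.1225] r 0.17946169507725038 ang -1.7813058889222526
(np.float32(15.946125), np.float64(294.35), np.float64(182.3), 18) [0.626  0.0845 0.1225] r 0.1801672833785313 ang -1.2780104528231664
[0.669  0.1084 0.006 ]
```

>>> {"fn": "drive_tool", "kwargs": {"motion": [[[5, 0, 0], 0], [[10, 0, 0], 0], [[15, 0, 0], 0], [[20, 0, 0], 0], [[20, 0, 0], 0]]}}

```text
time_s: 5.4
eef_pos: [0.598, 0.1729, 0.1144]
ee_rot: [-0.014, 0.668, 0.744, -0.017]
ft_force: [-0.7, -0.2, -0.1]
finger_gap: 0.0
grip_force: 0.2
```

```bash
python3 - <<'E'
from h import *
shot('top','top4');ring('top4',289.5,172)
E
```

```text
(np.float32(13.574421), np.float64(287.0), np.float64(168.75), 18) [0.662  0.1001 0.1225] r 0.17989332950390355 ang -1.0596483871641051
```

>>> {"fn": "drive_tool", "kwargs": {"motion": [[[2, 0, 0], 0], [[4, 0, 0], 0], [[6, 0, 0], 0], [[6, 0, 0], 0], [[6, 0, 0], 0]]}}

```text
time_s: 5.95
eef_pos: [0.6027, 0.1729, 0.1143]
ee_rot: [-0.015, 0.668, 0.744, -0.017]
ft_force: [-1.2, -0.7, -0.8]
finger_gap: -0.0001
grip_force: 0.5
```

```bash
python3 - <<'E'
from h import *
shot('top','top5');ring('top5',286,167)
a=cv2.imread('pics/top5.png')[130:210,220:340]
cv2.imwrite('pics/c5.png',cv2.resize(a,None,fx=6,fy=6,interpolation=cv2.INTER_CUBIC))
E
```

```text
(np.float32(11.913372), np.float64(285.25), np.float64(166.0), 17.5) [0.6695 0.104  0.1225] r 0.18035867043200338 ang -1.0127847281042068
```

View pics/c5.png

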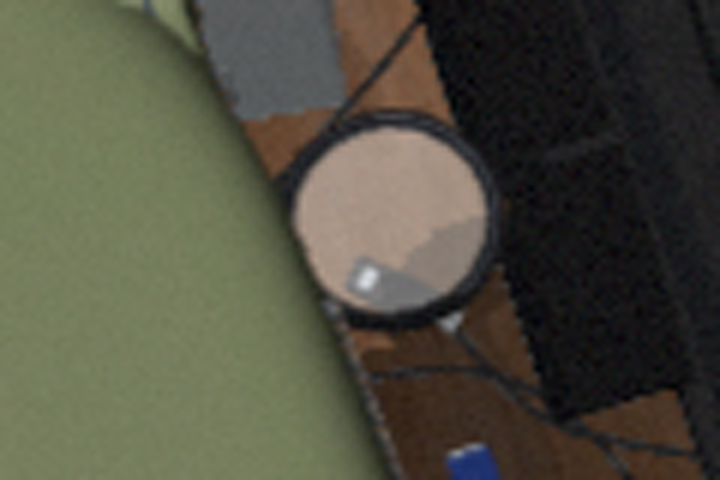

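The ring is centred at crop (391,218). The lens centre is about 4 mm from the stick's centre, nearly all of it radial, so the arm is set. Next I'll back off and check the printer's clearance before going behind the lever.

>>> {"fn": "drive_tool", "kwargs": {"motion": [[[-15, 0, 0], 0], [[-40, 0, 0], 0], [[-70, 0, 0], 0], [[-80, 0, 40], 0], [[-80, 0, 80], 0]]}}

```text
time_s: 6.5
eef_pos: [0.5189, 0.1721, 0.1936]
ee_rot: [-0.016, 0.668, 0.744, -0.02]
ft_force: [1.0, 1.0, 0.5]
finger_gap: 0.0002
grip_force: 0.0
```

```bash
python3 - <<'E'
from h import *
d=np.load('pics/top0.npy')
for v in (158,154,150,146,140,130,120,100):
    print(v,[tuple(pt('top','top0',u,v)) for u in (190,205,220,240,260,272)])
E
```

```text
158 [(np.float64(0.7524), np.float64(0.3707), np.float64(0.0002)), (np.float64(0.7425), np.float64(0.3254), np.float64(0.0188)), (np.float64(0.7462), np.float64(0.2892), np.float64(-0.0023)), (np.float64(0.7396), np.float64(0.2336), np.float64(0.003)), (np.float64(0.7349), np.float64(0.1791), np.float64(0.0032)), (np.float64(0.7331), np.float64(0.1468), np.float64(0.0001))]
154 [(np.float64(0.762), np.float64(0.369), np.float64(0.0056)), (np.float64(0.7439), np.float64(0.3184), np.float64(0.0471)), (np.float64(0.7465), np.float64(0.2823), np.float64(0.0299)), (np.float64(0.7522), np.float64(0.2336), np.float64(-0.0004)), (np.float64(0.7475), np.float64(0.1789), np.float64(-0.0004)), (np.float64(0.7421), np.float64(0.1454), np.float64(0.0074))]
150 [(np.float64(0.74), np.float64(0.3442), np.float64(0.0984)), (np.float64(0.7441), np.float64(0.3109), np.float64(0.0778)), (np.float64(0.7455), np.float64(0.2749), np.float64(0.0643)), (np.float64(0.751), np.float64(0.2273), np.float64(0.0358)), (np.float64(0.7601), np.float64(0.1786), np.float64(-0.0034)), (np.float64(0.754), np.float64(0.
[... 1201 characters left out ...]
p.float64(0.1538)), (np.float64(0.789), np.float64(0.2878), np.float64(0.166)), (np.float64(0.7829), np.float64(0.25), np.float64(0.1731)), (np.float64(0.7794), np.float64(0.2021), np.float64(0.1715)), (np.float64(0.7718), np.float64(0.1529), np.float64(0.1797)), (np.float64(0.7882), np.float64(0.1282), np.float64(0.1338))]
100 [(np.float64(0.8494), np.float64(0.3255), np.float64(0.1554)), (np.float64(0.8565), np.float64(0.2935), np.float64(0.1335)), (np.float64(0.8511), np.float64(0.2548), np.float64(0.1379)), (np.float64(0.8296), np.float64(0.199), np.float64(0.1749)), (np.float64(0.8284), np.float64(0.1512), np.float64(0.1683)), (np.float64(0.9017), np.float64(0.136), np.float64(0.0027))]
```

>>> {"fn": "drive_tool", "kwargs": {"motion": [[[0, 0, 35], 0], [[0, 0, 66], 0], [[20, 30, 66], 0], [[40, 60, 66], 0], [[65, 90, 66], 0]]}}

```text
time_s: 7.0
eef_pos: [0.5888, 0.264, 0.2619]
ee_rot: [-0.014, 0.668, 0.744, -0.016]
ft_force: [-0.0, -0.5, 0.6]
finger_gap: 0.0001
grip_force: 0.0
```

>>> {"fn": "drive_tool", "kwargs": {"motion": [[[25, 30, 0], 0], [[42, 46, 0], 0], [[42, 46, -40], 0], [[42, 46, -80], -0.1], [[42, 46, -98], -0.1]]}}

```text
time_s: 7.5
eef_pos: [0.6287, 0.3084, 0.1582]
ee_rot: [-0.016, 0.705, 0.709, -0.018]
ft_force: [-0.5, -0.5, -0.5]
finger_gap: 0.0001
grip_force: 0.0
```

```bash
python3 - <<'E'
from h import *
o=readout.get_obs();print(o['eef_pos'],o['ft_force'])
shot('side','side6');shot('top','top6');
a=cv2.imread('pics/side6.png')[170:310,220:380];b=cv2.imread('pics/top6.png')[140:280,180:340]
cv2.imwrite('pics/c6.png',cv2.resize(np.hstack([a,b]),None,fx=2.5,fy=2.5,interpolation=cv2.INTER_CUBIC))
E
```

```text
[0.62867484 0.30843786 0.15818753] [-0.54075126 -0.45779036 -0.51641019]
```

View pics/c6.png

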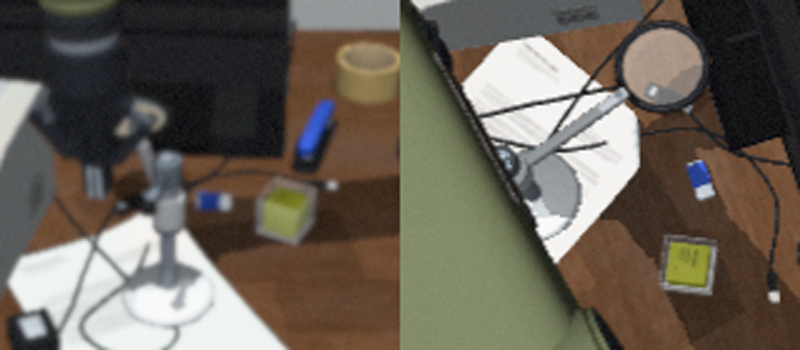

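The top view shows the lens over the stick, with the eraser and note box undisturbed. The fingertip is behind the lever, touching nothing. Now the lever push along its arc.

>>> {"fn": "drive_tool", "kwargs": {"motion": [[[-12, 0, 0], 0], [[-24, 0, 0], 0], [[-34, 0, 0], 0], [[-41, 1, 0], 0.1], [[-47, 2, 0], 0.2]]}}

```text
time_s: 8.1
eef_pos: [0.5838, 0.3114, 0.1644]
ee_rot: [-0.013, 0.628, 0.778, -0.016]
ft_force: [2.4, 0.7, -0.9]
finger_gap: -0.0001
grip_force: 0.7
```

>>> {"fn": "drive_tool", "kwargs": {"motion": [[[-5, 0, 0], 0.1], [[-11, 0, 0], 0.2], [[-16, 0, 0], 0.3], [[-21, -2, 0], 0.4], [[-27, -3, 0], 0.5]]}}

```text
time_s: 8.6
eef_pos: [0.5572, 0.3089, 0.1644]
ee_rot: [-0.007, 0.416, 0.909, -0.019]
ft_force: [0.6, -0.4, -0.0]
finger_gap: -0.0001
grip_force: 0.8
```

>>> {"fn": "drive_tool", "kwargs": {"motion": [[[-4, -2, -2], 0.08], [[-8, -4, -3], 0.15], [[-12, -6, -3], 0.23], [[-16, -9, -3], 0.3], [[-16, -9, -3], 0.3]]}}

```text
time_s: 9.1
eef_pos: [0.5405, 0.2995, 0.1613]
ee_rot: [-0.004, 0.278, 0.96, -0.021]
ft_force: [0.3, 1.1, 0.3]
finger_gap: 0.0
grip_force: 0.3
```

>>> {"fn": "drive_tool", "kwargs": {"motion": [[[-2, -2, 0], 0.04], [[-4, -4, 0], 0.08], [[-6, -6, 0], 0.12], [[-7, -7, 0], 0.16], [[-7, -7, 0], 0.16]]}}

```text
time_s: 9.6
eef_pos: [0.5345, 0.2939, 0.1608]
ee_rot: [-0.002, 0.201, 0.979, -0.02]
ft_force: [3.1, 4.7, 0.4]
finger_gap: 0.0002
grip_force: 2.6
```

>>> {"fn": "drive_tool", "kwargs": {"motion": [[[-0.5, -1, 0], 0], [[-1, -2, 0], 0], [[-1, -2, 0], 0], [[-1, -2, 0], 0], [[-1, -2, 0], 0]]}}

```text
time_s: 10.1
eef_pos: [0.5345, 0.2937, 0.161]
ee_rot: [-0.002, 0.201, 0.979, -0.018]
ft_force: [4.1, 8.8, -1.2]
finger_gap: 0.0003
grip_force: 4.6
```

The tip stalled while the force rose to about 10 N, so the lever is at its stop. Retreating.

>>> {"fn": "drive_tool", "kwargs": {"motion": [[[4, 10, 0], 0], [[10, 25, 0], 0], [[14, 40, 0], 0], [[14, 40, 45], 0], [[14, 40, 90], 0]]}}

```text
time_s: 10.6
eef_pos: [0.544, 0.3294, 0.2484]
ee_rot: [-0.006, 0.201, 0.979, -0.025]
ft_force: [0.7, 0.1, 0.5]
finger_gap: 0.0001
grip_force: 0.0
```

>>> {"fn": "drive_tool", "kwargs": {"motion": [[[-35, 10, 30], 0], [[-80, 20, 30], 0], [[-125, 20, 30], 0], [[-170, 20, 30], 0], [[-170, 20, 30], 0]]}}

```text
time_s: 11.1
eef_pos: [0.3698, 0.3482, 0.2797]
ee_rot: [-0.006, 0.199, 0.98, -0.025]
ft_force: [0.1, -0.3, -0.0]
finger_gap: 0.0003
grip_force: 0.0
```

```bash
python3 - <<'E'
from h import *
o=readout.get_obs();print(o['eef_pos'],o['ft_force'])
shot('side','side7');shot('top','top7');ring('top7',285.2,166.2)
a=cv2.imread('pics/side7.png')[170:310,220:380];b=cv2.imread('pics/top7.png')[140:280,180:340]
cv2.imwrite('pics/c7.png',cv2.resize(np.hstack([a,b]),None,fx=2.5,fy=2.5,interpolation=cv2.INTER_CUBIC))
E
```

```text
[0.36976994 0.34815859 0.2796519 ] [ 0.06909407 -0.33773644 -0.04011209]
(np.float32(4.4121933), np.float64(285.2), np.float64(165.95), 17.5) [0.6696 0.1041 0.1225] r 0.18032684215057948 ang -1.012020665344533
```

View pics/c7.png

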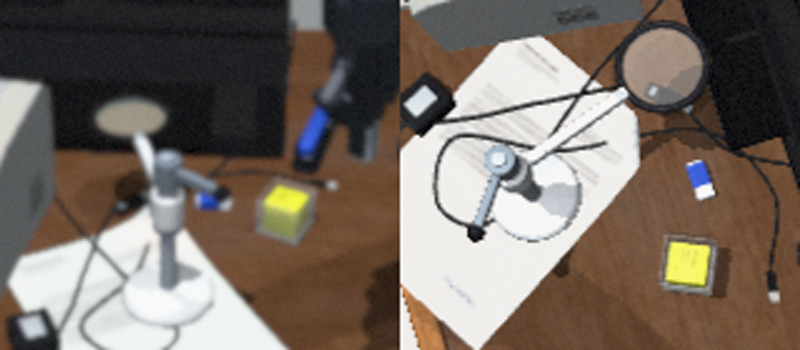

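The lens still sits over the stick. The lever now points towards crop (476,232), at about 2.8 rad, consistent with its stop. Everything else is in place and the robot is clear.

```bash
python3 -c "
from h import *
print(atz('top',210.4,232.6,.168)); print(job.close_job())"
```

```text
[0.5103 0.2843 0.168 ]
the job is handed in; nothing more can be done
None
```

The job is handed in: the glass's centre is about 4 mm from the USB stick's centre, the lever is at its stop (the tip stalled at about 10 N), and in the last top view the stick, eraser and note box had not moved.

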